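# Check the limit switch of the specimen slide

### The arm

A 6-joint arm with a two-finger parallel gripper is mounted at the origin on a cart in front of the work surface, level with it; the furniture and walls round the work are solid. World frame = base frame: x ahead of the robot, y to its left, z up, the work surface at z = 0. Lengths are in m, angles in rad, forces in N, time in s.
With the tool pointing down it reaches from about 0.25 to 0.725 m from the base axis. Payload 4 kg.
Tool frame: the origin (TCP) lies midway between the tips of the shut fingers; the grasp point (between the pads) lies 19 mm behind it; y points along the fingers, x is the direction in which the jaws open and shut, and the axes are right-handed (so a half turn about y gives the same grasp; the last joint's range is limited). The gripper opens to 85 mm and grips with 20 to 120 N. Pads are 22 mm wide; open, the fingers measure 114 mm over their backs; the gripper's body (76 mm by 85 mm) begins 54 mm behind the grasp point. The pads swing forward as they close: fully open they stand 13 mm farther back than shut.
Start: joints at [1.154, 0.241, 0.005, 1.335, 0, 1.571], TCP at [0.202, 0.457, 0.231] pointing down, gripper open.
Joint ranges: [-2.72, 2.72], [-1.05, 1.87], [-1.09, 1.28], [-1.99, 2.15], [-1.42, 1.44], [-3.14, 3.14]. Speed limits (rad/s): [2.79, 2.79, 3.14, 3.14, 3.14, 3.14].

### API

Orientations are given as a unit quaternion [x, y, z, w].
In Python, from workcell import bot gives the robot as it stands. The module is installed in compiled form; this text tells all that it offers.
- The arm moves only by the shell command python3 -m inch 'ROWS'. ROWS is text: rows parted by semicolons, each of 7 numbers parted by spaces: the turn, a rotation vector about the tool's x, y, z in degrees, then the shift along the tool's x, y, z in mm, then the closure, from 0 (fully open) to 1 (shut). In form: ax ay az dx dy dz fingers; .... A call has 1 to 12 rows; each row shifts and turns the commanded pose from where the row before left it, along the tool's axes as they then stand; what a row does not reach is not made up. A row lasts 1/8 s, in which the tool goes at most 62.5 mm and 10.7 degrees, less where a joint would pass 70% of its speed; a pose out of reach is approached as far as the arm can. A call with a gripper value outside its range is refused whole. The fingers move at their own pace and stop on an object; the grip force is fixed at half the most. Time passes only in rows, so rows that do not move let the fingers close. It gives the time, the measured TCP pose, the force and the opening at its end, in the units of the state.
- bot.get_obs(): the state, without advancing time (a new reading comes with each control period).
- bot.camera(name): name is "side" or "top"; returns a dict with "color" (384x512x3 uint8, blue, green, red), "fx", "fy", "cx", "cy" (pixels), "extrinsics" (4x4, takes a point from world to camera coordinates). Camera axes: x right, y up, looking along -z (the intrinsics and any distortion apply to the point x, -y, -z); pixel columns grow to the right and rows downward; lengths in m; the calibration is good to about 2 mm. A picture is of the moment at which its call begins. There is no depth.
- bot.job_done(): hands the job in, once; it reports no verdict.
Trained networks look in the newest picture that a camera, given by its name, has taken for a name from the list of things; names that differ only in an ending like _2 or _b are one class to them, and where a whole thing is asked for, a point or a joint stands for the part that bears it (a point fixed in the world has none). Each returns a list of dicts, best first, with "conf" (0 to 1); they miss things now and then, are a little off and sometimes report something else, mostly with a low value. They report only what shows in the picture. A call takes as long as a camera call.
- bot.look_for(name, camera): "extent" ([left, top, right, bottom] in pixels, round what is visible of it).
- bot.cut_out(name, camera): "region" (384x512 bool, what is visible of it) and "extent" ([left, top, right, bottom] in pixels, round what is visible of it).
- bot.spot_point(name, camera): "point" ([column, row] in pixels: a listed point, or the origin of a listed thing).
The state is a dict: "clock": time; "joint_pos": joint angles; "joint_vel": joint speeds; "tau": joint torques, N m; "eef_pos": TCP position; "tool_rot": TCP orientation; "ft_force": force on the tool from outside, world axes, zero at the start; "ft_torque": the same for the moment, N m; "grip_width": finger opening in m.
Only numpy, scipy, OpenCV 4.12 (cv2) and the standard library are available. Lean on these libraries where they do the work, as an engineer would, in place of code of your own. Each camera call takes 0.05 s, during which the arm holds its last target.

### The job

Check the limit switch on the specimen slide: draw the carriage away from the switch until it is fully home against the stop at the other end, then push the roller lever under the guard sideways, away from the carriage, until it clicks, about 30 degrees and well short of its end stop, and let it spring back. Then put the slide back in service by tipping the selector lever on the small box fully over, away from the robot, and leave the jar, tape roll and marker where they stand.

Things in the scene. Friction and masses are not known exactly. Their poses are not given: they have to be found in the camera images.
- scan_stage: Specimen slide, fixed to the table: aluminium base plate 120 x 330 x 12 mm. Origin: centre of its underside. x points away from the robot across the base, y along the two slide rods to the switch end (robot's left), z up. In this frame: home end stop at y -143 mm; rod end block at y +102, 48 mm high; switch at y +130 mm. A tall fixed white box stands just behind and left of it.
- guard_edge (a point): Middle of the lower robot-side edge of the sheet guard over the switch, 130 mm above the table; axes as scan_stage. The 4 mm roof runs 61 mm to each side in y and 94 mm back in x, with a wall at the back and a cheek at the left; open toward the robot and toward the carriage. Only a tool leaning in under this edge, 30 to 50 degrees from vertical, reaches the roller.
- carriage (a joint): Travel of the black carriage (100 x 66 mm white top plate) along the rods, m: 0 nearest the switch, 0.150 fully home against the end stop; it moves along -y of scan_stage as the value grows. It slides with about 1.5 N friction and stays where it is left.
- carriage_handle (a point): Top centre of the carriage's upright black handle: a rounded fin 16 mm thick (along scan_stage x), 34 mm long (along y), standing 68 mm clear above the carriage plate; its top is 121 mm above the table. Axes parallel to scan_stage. A steel trip finger at handle height stands on the carriage 39 to 65 mm toward the switch from the handle.
- limit_lever (a joint): Swing of the roller lever of the limit switch, rad: 0 upright at rest, grows as the roller is pushed along +y of scan_stage (away from the carriage). The switch clicks at 0.40; the lever's end stop is at 0.85, and beyond 0.72 counts as forced. A spring returns it; about 2 N at the roller to start, 3.5 N at the click.
- roller (a point): Centre of the white roller, 24 mm diameter, 16 mm wide, axis along scan_stage x, on a flat steel arm 52 mm above the pivot (pivot at y +130, z 36 mm in scan_stage). At rest it is at scan_stage x -11.5, y +130, z 88 mm: its robot-side face lies 16 mm behind the guard's edge and its top 30 mm below the roof.
- selector_base: Grey selector box, 70 x 50 x 25 mm, fixed to the table. Origin: centre of its underside; x points away from the robot, z up.
- selector (a joint): Angle of the selector lever, rad: 0 leaning 29 degrees toward the robot (-x of the box), 1.0 leaning 29 degrees away from it. About 0.06 N m friction; stays where it is left. Its pivot is 22 mm above the table, on the box's centre.
- selector_tip (a point): Centre of the 26 mm steel ball at the end of the selector lever, 80 mm from its pivot, on a 10 mm rod.
- white_jar: Bystander: open white jar, 47 mm across, 54 mm high, loose. Origin: centre of its underside.
- tape_roll: Bystander: roll of beige tape just behind the slide, 100 x 106 x 48 mm, loose. Origin: centre of its underside.
- marker: Bystander: grey and black felt marker, 124 mm long, 13 mm thick, loose, lying along its own y. Origin: centre of its underside.

How it is judged:
On the way, in this order (a step that is already met when the one before it is completed fails the run):
1. the carriage is fully home against its stop (value of joint carriage above 0.143 m), for 0.2 s.
2. the roller lever has been pushed past the click (value of joint limit_lever above 0.4 rad and value of joint carriage above 0.143 m), for 0.1 s.
3. the roller lever has sprung back upright (value of joint limit_lever below 0.08 rad), for 0.2 s.
4. the selector lever is tipped fully over, away from the robot (value of joint selector above 0.85 rad), for 0.2 s.
At the end, for the whole second after the job is handed in: The carriage is home within 7 mm of its stop, the roller lever has sprung back to within 0.08 rad of upright, and the selector lever is tipped over away from the robot (over 0.85 of its 1.0 rad) (value of joint carriage above 0.143 m and value of joint limit_lever below 0.08 rad and value of joint selector above 0.85 rad); the robot touches nothing.
It fails at once if the roller lever is forced toward its end stop (over 0.72 rad) (value of joint limit_lever above 0.72 rad).
It fails at once if the white jar is moved more than 25 mm (distance of white_jar from where it was at the start of the episode above 0.025 m).
It fails at once if the tape roll is moved more than 25 mm (distance of tape_roll from where it was at the start of the episode above 0.025 m).
It fails at once if the marker is moved more than 25 mm (distance of marker from where it was at the start of the episode above 0.025 m).
It also fails if it takes over 72 s, if anything falls off the work surface, if the arm or the gripper's body presses on something with over 40 N, if the wrist force passes 120 N, or if a joint passes its speed limit or range.

## Working session

There is one attempt and no reset: what is moved stays moved. The work goes in short steps, Python scripts to look and compute and a shell command to move; the robot and the scene stay as the last step left them, time stands still between calls to the robot, and variables do not carry over. Pictures are saved under pics/ and viewed, and the job is handed in when it is done.

```bash
mkdir -p pics
cat > h.py <<'E'
import numpy as np,cv2
from workcell import bot
def shot(n,f):
    c=bot.camera(n); cv2.imwrite('pics/'+f,c['color']); return c
def ray(c,p):
    E=np.array(c['extrinsics']); R,t=E[:3,:3],E[:3,3]
    d=np.array([(p[0]-c['cx'])/c['fx'],-(p[1]-c['cy'])/c['fy'],-1.])
    return -R.T@t, R.T@d
def atz(c,p,z):
    o,d=ray(c,p); return o+d*(z-o[2])/d[2]
def proj(c,P):
    E=np.array(c['extrinsics']); q=E[:3,:3]@np.array(P)+E[:3,3]
    return np.array([c['cx']+c['fx']*q[0]/-q[2], c['cy']+c['fy']*-q[1]/-q[2]])
def tri(cs,ps):
    A=np.zeros((3,3));b=np.zeros(3)
    for c,p in zip(cs,ps):
        o,d=ray(c,p); d=d/np.linalg.norm(d); M=np.eye(3)-np.outer(d,d); A+=M;b+=M@o
    return np.linalg.solve(A,b)
E
python3 - <<'E'
from h import *
np.set_printoptions(precision=4,suppress=True)
cs={}
for n in('top','side'):
    c=shot(n,n+'0.png'); cs[n]=c
    print(n,{k:c[k] for k in c if k not in('color','extrinsics')}); print(np.array(c['extrinsics']))
    for k in['scan_stage','guard_edge','carriage_handle','roller','selector_base','selector_tip','white_jar','tape_roll','marker']:
        r=bot.spot_point(k,n); print(k,[(np.round(x['point'],1),round(x['conf'],2)) for x in r[:2]])
print(bot.get_obs())
E
```

```text
top {'fx': 454.2935921650921, 'fy': 454.2935921650921, 'cx': 242.83590119518377, 'cy': 193.97057459231985}
[[ 0.0113 -0.9999  0.0008 -0.0315]
 [ 0.9788  0.0113  0.2043 -0.5835]
 [-0.2043 -0.0015  0.9789 -1.3271]
 [ 0.      0.      0.      1.    ]]
scan_stage [(array([258.5, 201.8]), 0.82)]
guard_edge [(array([224. , 209.4]), 0.9)]
carriage_handle [(array([267.9, 190.9]), 0.94)]
roller []
selector_base [(array([348.1, 235. ]), 0.6)]
selector_tip [(array([360.4, 240.6]), 0.58)]
white_jar [(array([282.8, 254.6]), 0.78)]
tape_roll [(array([249.5, 141.5]), 0.91)]
marker [(array([130.8, 238.9]), 0.59), (array([222.5, 208.5]), 0.42)]
side {'fx': 444.6520530473464, 'fy': 444.6520530473464, 'cx': 262.775115269692, 'cy': 183.09140995578454}
[[ 0.9016 -0.4325 -0.0049 -0.5291]
 [ 0.2418  0.4946  0.8348 -0.2356]
 [-0.3586 -0.7539  0.5505 -1.0027]
 [ 0.      0.      0.      1.    ]]
scan_stage [(array([273.5, 236.8]), 0.61), (array([178.6, 175. ]), 0.47)]
guard_edge [(array([230.3, 176.6]), 0.9)]
carriage_handle [(array([277.1, 200.8]), 0.96)]
roller [(array([240.9, 186.8]), 0.63)]
selector_base [(array([291.1, 334.5]), 0.8)]
selector_tip [(array([278.4, 307.8]), 0.64)]
white_jar [(array([221. , 270.9]), 0.76)]
tape_roll [(array([331.1, 209.4]), 0.89)]
marker [(array([230.3, 175. ]), 0.64), (array([178.1, 174.9]), 0.44)]
{'clock': 1.0, 'joint_pos': array([ 1.154 ,  0.2406,  0.005 ,  1.3352, -0.    ,  1.5708]), 'joint_vel': array([ 0.0001,  0.0011,  0.0006,  0.    , -0.0017, -0.0003]), 'tau': array([  0.0001, -37.2213,  25.2699,   0.0012,  -0.    ,  -0.    ]), 'eef_pos': array([0.2024, 0.4572, 0.2313]), 'tool_rot': array([ 0.5926,  0.3857, -0.3857, -0.5926]), 'ft_force': array([ 0.5422,  0.4287, -0.1598]), 'ft_torque': array([ 0.0146,  0.0306, -0.002 ]), 'grip_width': 0.08564970660356294}
```

```bash
python3 - <<'E'
import cv2
for n in('top','side'):
    i=cv2.imread(f'pics/{n}0.png')
    i=i[80:320,80:400] if n=='top' else i[130:370,110:430]
    cv2.imwrite(f'pics/{n}0z.png',cv2.resize(i,None,fx=2.5,fy=2.5,interpolation=cv2.INTER_CUBIC))
E
python3 - <<'E'
from h import *
np.set_printoptions(precision=4,suppress=True)
c,s=bot.camera('top'),bot.camera('side')
for k,a,b in[('guard',(224,209.4),(230.3,176.6)),('handle',(267.9,190.9),(277.1,200.8)),('selbase',(348.1,235),(291.1,334.5)),('seltip',(360.4,240.6),(278.4,307.8)),('jar',(282.8,254.6),(221,270.9)),('tape',(249.5,141.5),(331.1,209.4)),('stage',(258.5,201.8),(273.5,236.8))]:
    print(k,tri([c,s],[a,b]))
print(atz(s,(277.1,200.8),.121),atz(c,(267.9,190.9),.121),atz(s,(240.9,186.8),.088))
print(atz(c,(130.8,238.9),0))
from scipy.spatial.transform import Rotation as R
print(R.from_quat(bot.get_obs()['tool_rot']).as_matrix())
E
```

```text
guard [0.5164 0.0299 0.1364]
handle [ 0.58   -0.0977  0.1213]
selbase [ 0.4742 -0.3602 -0.0134]
seltip [ 0.4422 -0.3695  0.0937]
jar [ 0.4061 -0.1504  0.0098]
tape [ 0.7755 -0.0454 -0.0048]
stage [ 0.5769 -0.0763 -0.0082]
[ 0.5791 -0.0973  0.121 ] [ 0.5811 -0.0981  0.121 ] [0.5432 0.0423 0.088 ]
[0.4489 0.3236 0.    ]
[[ 0.4048  0.     -0.9144]
 [ 0.9144  0.      0.4048]
 [ 0.     -1.     -0.    ]]
```

View pics/top0z.png

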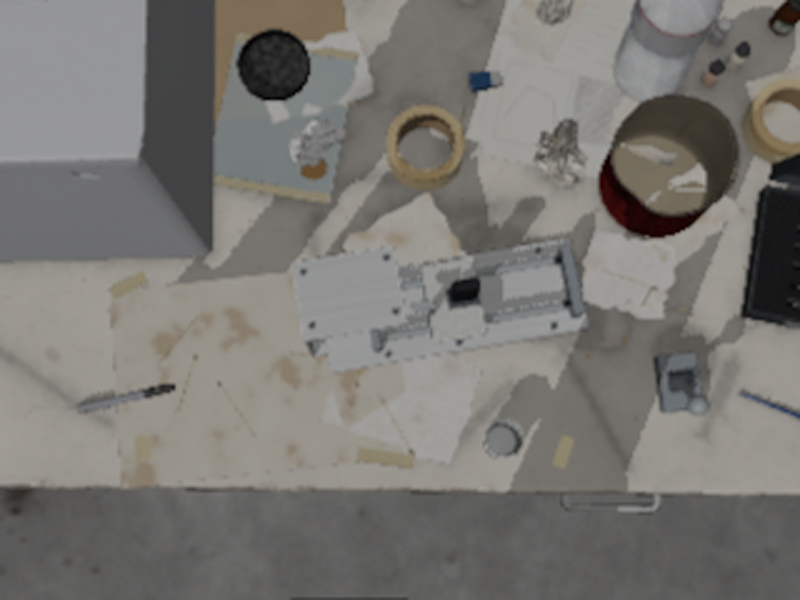

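View pics/side0z.png

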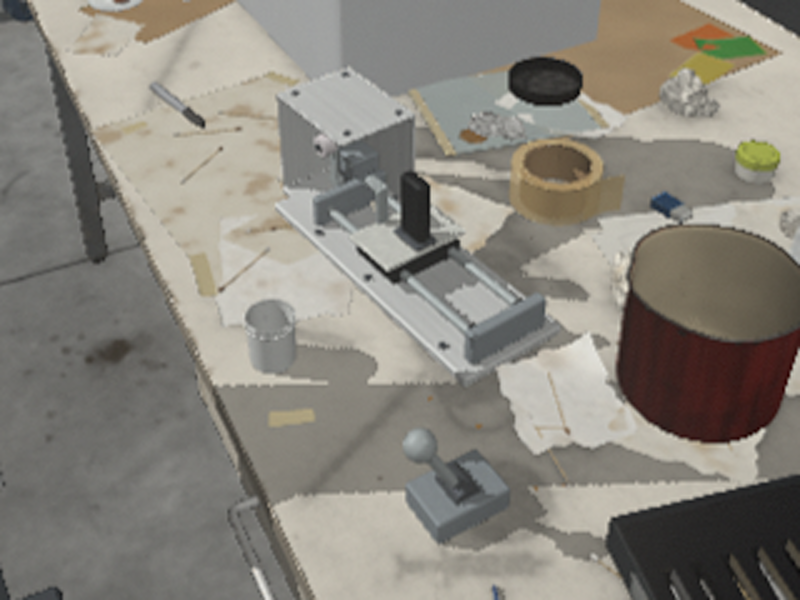

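The top view shows the slide yawed with its left end nearer the robot. The jar is at about (281,255) px, the marker at (130,239), and the selector ball at (360,241), leaning toward the robot. Next I'll refine the stage pose from its corners.

Run:
```python
import cv2
i=cv2.imread('pics/top0.png')[165:240,190:325]
cv2.imwrite('pics/tz2.png',cv2.resize(i,None,fx=5.9,fy=5.9,interpolation=cv2.INTER_CUBIC))
i=cv2.imread('pics/side0.png')[150:290,210:340]
cv2.imwrite('pics/sz2.png',cv2.resize(i,None,fx=4.2,fy=4.2,interpolation=cv2.INTER_CUBIC))
```

```text
(no output)
```

View pics/tz2.png

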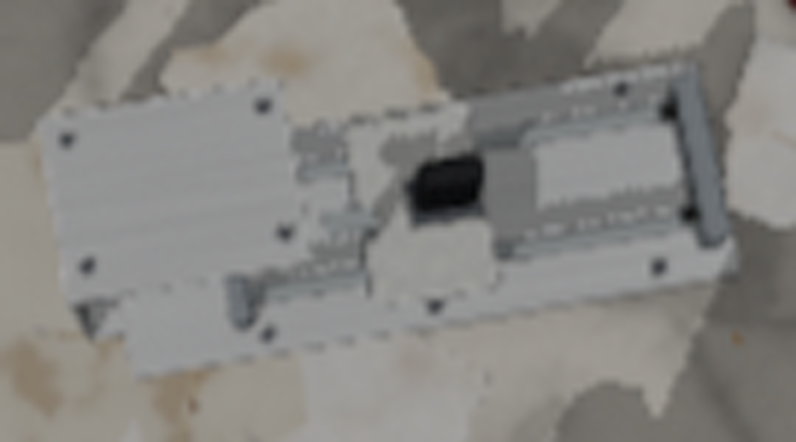

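View pics/sz2.png

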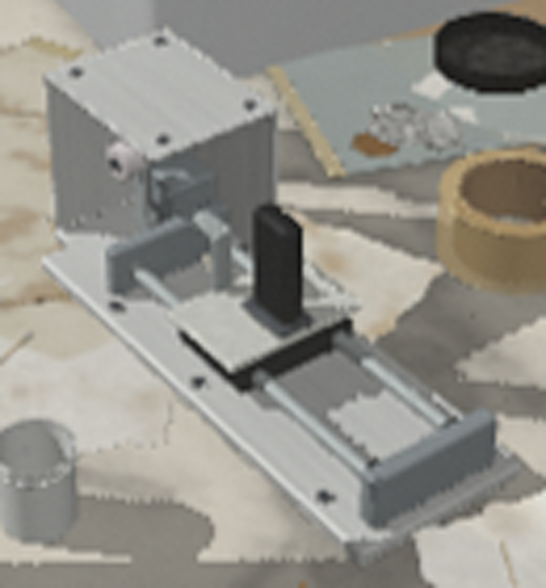

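```bash
cat > fit.py <<'E'
from h import *
from scipy.optimize import least_squares
np.set_printoptions(precision=4,suppress=True)
t,s=bot.camera('top'),bot.camera('side')
T=lambda u,v:(190+u/5.9-.4,165+v/5.9-.4)
S=lambda u,v:(210+u/4.2-.4,150+v/4.2-.4)
obs=[(t,T(735,265),(-.06,-.165,.012)),(t,T(140,377),(-.06,.165,.012)),
(s,S(45,262),(-.06,.165,.012)),(s,S(350,545),(-.06,-.165,.012)),(s,S(520,462),(.06,-.165,.012)),
(s,S(120,160),(-.0195,.13,.088))]
g=[(t,T(40,118),(.094,.061)),(t,T(282,82),(.094,-.061)),(t,T(302,268),(0,-.061)),(t,T(68,303),(0,.061)),
(s,S(45,78),(0,.061)),(s,S(165,28),(.094,.061)),(s,S(275,108),(.094,-.061)),(s,S(148,160),(0,-.061))]
def P(p,l): c,sn=np.cos(p[2]),np.sin(p[2]); return np.array([p[0]+c*l[0]-sn*l[1],p[1]+sn*l[0]+c*l[1],l[2]])
def f(p):
    r=[proj(c,P(p,l))-np.array(x) for c,x,l in obs]
    r+=[proj(c,P(p,(-.0355+l[0],p[3]+l[1],.134)))-np.array(x) for c,x,l in g]
    return np.concatenate(r)
if __name__=='__main__':
    q=least_squares(f,[.58,-.08,.15,.12],loss='soft_l1')
    p=q.x; print(p,np.degrees(p[2])); print(f(p).reshape(-1,2))
    print('roller',P(p,(-.0115,.13,.088)),'edge',P(p,(-.0355,p[3],.13)))
    for z,w in((.121,(.5805,-.0977)),):
        c,sn=np.cos(p[2]),np.sin(p[2]);d=np.array(w)-p[:2];print('handle local',c*d[0]+sn*d[1],-sn*d[0]+c*d[1])
E
python3 fit.py
```

```text
[ 0.5721 -0.0825  0.1809  0.1243] 10.364761532739129
[[ 2.011   1.2242]
 [-1.0255 -0.1259]
 [-2.4091 -1.7512]
 [ 1.3289  2.0741]
 [-0.0368 -0.1251]
 [-1.9827  0.4527]
 [-0.056  -0.5677]
 [ 0.3946 -1.3515]
 [ 2.4611 -1.5057]
 [ 0.0686 -0.3483]
 [-1.2343 -1.7694]
 [-0.5836 -0.3842]
 [ 0.0642 -0.3784]
 [ 0.0035 -0.6508]]
roller [0.5374 0.0433 0.088 ] edge [0.5148 0.0334 0.13  ]
handle local 0.005556689857267435 -0.01648783063367588
```

```bash
cat > go.py <<'E'
import sys
from h import *
from scipy.spatial.transform import Rotation as R
def delta(target):
    o=bot.get_obs(); M=R.from_quat(o['tool_rot']).as_matrix()
    print('tcp',o['eef_pos'].round(4),'t',o['clock'],'F',o['ft_force'].round(1),'w',round(o['grip_width'],4))
    print('tool x,y,z mm',(M.T@(np.array(target)-o['eef_pos'])*1000).round(1))
    x,z=M[:,0],M[:,1]; print('x axis yaw',np.degrees(np.arctan2(x[1],x[0])).round(2),'y',M[:,1].round(3),'z',M[:,2].round(3))
if __name__=='__main__': delta([float(a) for a in sys.argv[1:4]])
E
python3 -m inch '0 9.3 0 0 0 0 0;0 9.3 0 0 0 0 0;0 9.3 0 0 0 0 0;0 9.3 0 0 0 0 0;0 9.3 0 0 0 0 0;0 9.3 0 0 0 0 0;0 0 0 0 0 0 0'
python3 go.py .5805 -.0977 .2
```

```text
clock: 2.08
eef_pos: [0.2024, 0.4572, 0.2313]
tool_rot: [0.704, 0.064, -0.064, -0.704]
ft_force: [0.2, -0.4, -0.2]
grip_width: 0.0853
tcp [0.2024 0.4572 0.2313] t 2.075 F [ 0.2 -0.4 -0.2] w 0.0853
tool x,y,z mm [ 271.4   31.3 -614.1]
x axis yaw 10.43 y [-0. -0. -1.] z [-0.181  0.983 -0.   ]
```

```bash
python3 -m inch '0 0 0 24.5 0 -55.8 0;0 0 0 24.5 0 -55.8 0;0 0 0 24.5 0 -55.8 0;0 0 0 24.5 0 -55.8 0;0 0 0 24.5 0 -55.8 0;0 0 0 24.5 0 -55.8 0;0 0 0 24.5 0 -55.8 0;0 0 0 24.5 0 -55.8 0;0 0 0 24.5 0 -55.8 0;0 0 0 24.5 0 -55.8 0;0 0 0 24.5 0 -55.8 0;0 0 0 0 0 0 0'
python3 go.py .5805 -.0977 .085
python3 - <<'E'
from h import *
shot('top','t1.png');shot('side','s1.png')
a=cv2.imread('pics/t1.png')[120:300,150:390];b=cv2.imread('pics/s1.png')[100:300,150:390]
cv2.imwrite('pics/c1.png',cv2.resize(np.vstack([a,b]),None,fx=1.55,fy=1.55))
E
```

```text
clock: 3.58
eef_pos: [0.5789, -0.1022, 0.2296]
tool_rot: [0.704, 0.062, -0.063, -0.704]
ft_force: [-1.0, 0.8, -1.3]
grip_width: 0.0855
tcp [ 0.5789 -0.1022  0.2296] t 3.575 F [-1.   0.8 -1.3] w 0.0855
tool x,y,z mm [  2.5 144.6   4.2]
x axis yaw 10.16 y [-0.001 -0.    -1.   ] z [-0.176  0.984 -0.   ]
```

View pics/c1.png

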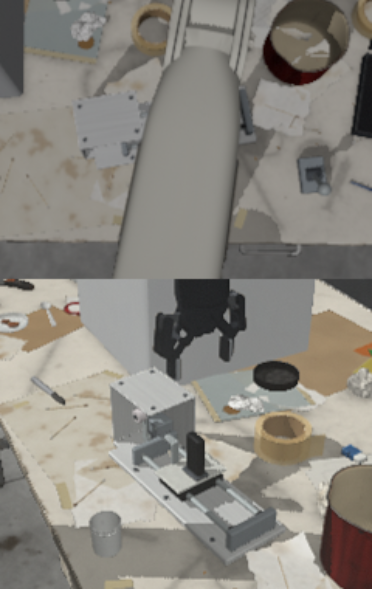

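The gripper hovers open above the fin and the jar is clear. Now I'll descend and close.

```bash
python3 -m inch '0 0.3 0 1 35 2 0;0 0 0 0 40 0 0;0 0 0 0 35 0 0;0 0 0 0 34 0 0;0 0 0 0 0 0 0'
python3 go.py .5805 -.0977 .085
python3 -m inch '0 0 0 0 0 0 0.4;0 0 0 0 0 0 0.7;0 0 0 0 0 0 0.9;0 0 0 0 0 0 1;0 0 0 0 0 0 1;0 0 0 0 0 0 1'
python3 - <<'E'
from h import *
shot('side','s2.png')
b=cv2.imread('pics/s2.png')[100:300,150:390]
cv2.imwrite('pics/c2.png',cv2.resize(b,None,fx=2.5,fy=2.5))
E
```

```text
clock: 4.3
eef_pos: [0.575, -0.0942, 0.0851]
tool_rot: [-0.704, -0.061, 0.065, 0.705]
ft_force: [-0.5, 0.0, 0.3]
grip_width: 0.0856
tcp [ 0.575  -0.0942  0.0851] t 4.3 F [-0.5  0.   0.3] w 0.0856
tool x,y,z mm [ 4.8  0.  -4.4]
x axis yaw 10.2 y [-0.007  0.001 -1.   ] z [-0.177  0.984  0.002]
clock: 5.05
eef_pos: [0.5759, -0.0969, 0.0882]
tool_rot: [0.705, 0.061, -0.063, -0.704]
ft_force: [-6.3, -0.9, 7.7]
grip_width: 0.0152
```

View pics/c2.png

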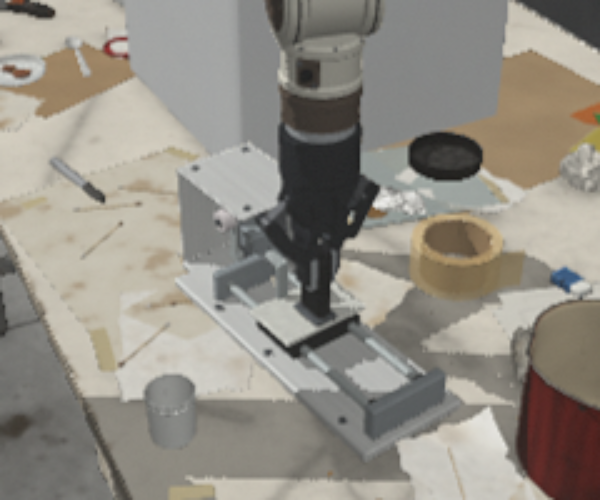

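The fin is gripped at a 15 mm opening. Pulling toward home.

```bash
python3 -m inch '0 0 0 0 0 -8 1;0 0 0 0 0 -10 1;0 0 0 0 0 -10 1;0 0 0 0 0 -10 1;0 0 0 0 0 -10 1;0 0 0 0 0 -10 1;0 0 0 0 0 0 1'
python3 go.py .5805 -.0977 .085
```

```text
clock: 5.98
eef_pos: [0.5867, -0.155, 0.0882]
tool_rot: [0.705, 0.061, -0.062, -0.704]
ft_force: [-6.4, -2.3, 5.9]
grip_width: 0.0155
tcp [ 0.5867 -0.155   0.0882] t 5.975 F [-6.4 -2.3  5.9] w 0.0155
tool x,y,z mm [ 3.9  3.1 57.5]
x axis yaw 9.98 y [-0.002 -0.002 -1.   ] z [-0.173  0.985 -0.002]
```

```bash
python3 -m inch '0 0 0 0 0 -10 1;0 0 0 0 0 -8 1;0 0 0 0 0 -6 1;0 0 0 0 0 -4 1;0 0 0 0 0 0 1'
python3 go.py .5805 -.0977 .085
```

```text
clock: 6.6
eef_pos: [0.5916, -0.1819, 0.0882]
tool_rot: [0.705, 0.061, -0.063, -0.704]
ft_force: [-5.8, -1.6, 5.2]
grip_width: 0.0151
tcp [ 0.5916 -0.1819  0.0882] t 6.6 F [-5.8 -1.6  5.2] w 0.0151
tool x,y,z mm [ 3.7  3.1 84.8]
x axis yaw 10.01 y [-0.002 -0.001 -1.   ] z [-0.174  0.985 -0.001]
```

```bash
python3 -m inch '0 0 0 0 0 -4 1;0 0 0 0 0 -4 1;0 0 0 0 0 -4 1;0 0 0 0 0 -2 1;0 0 0 0 0 0 1'
python3 go.py .5805 -.0977 .085
```

```text
clock: 7.22
eef_pos: [0.5941, -0.195, 0.0882]
tool_rot: [0.704, 0.061, -0.063, -0.704]
ft_force: [-5.8, 0.1, 6.3]
grip_width: 0.0149
tcp [ 0.5941 -0.195   0.0882] t 7.225 F [-5.8  0.1  6.3] w 0.0149
tool x,y,z mm [ 3.6  3.2 98.2]
x axis yaw 10.04 y [-0.002 -0.    -1.   ] z [-0.174  0.985  0.   ]
```

```bash
python3 -m inch '0 0 0 0 0 -4 1;0 0 0 0 0 -4 1;0 0 0 0 0 -2 1;0 0 0 0 0 0 1'
python3 go.py .5805 -.0977 .085
python3 - <<'E'
from h import *
shot('side','s3.png')
b=cv2.imread('pics/s3.png')[120:320,180:420]
cv2.imwrite('pics/c3.png',cv2.resize(b,None,fx=2.5,fy=2.5))
E
```

```text
clock: 7.72
eef_pos: [0.5941, -0.1951, 0.0881]
tool_rot: [-0.698, -0.062, 0.065, 0.71]
ft_force: [-10.5, 23.7, 14.0]
grip_width: 0.0152
tcp [ 0.5941 -0.1951  0.0881] t 7.725 F [-10.5  23.7  14. ] w 0.0152
tool x,y,z mm [ 4.2  4.8 98.2]
x axis yaw 10.36 y [-0.006  0.017 -1.   ] z [-0.18   0.984  0.018]
```

View pics/c3.png

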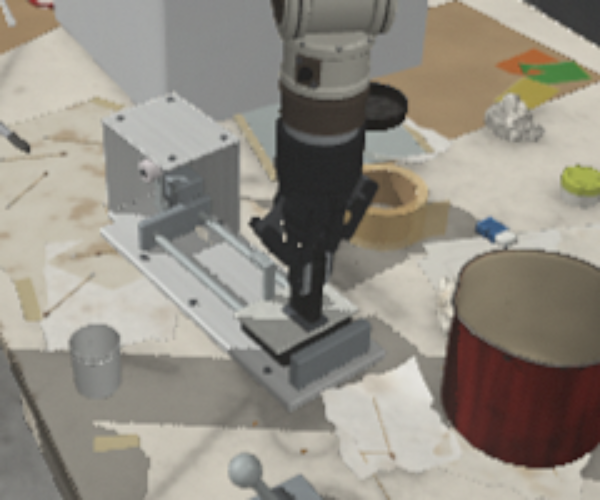

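It is hard against the stop: the force rose to 24 N and the carriage didn't move. I'll relieve most of the load, release and rise.

```bash
python3 -m inch '0 0 0 0 0 6 1;0 0 0 0 0 0 1;0 0 0 0 0 0 0.3;0 0 0 0 0 0 0;0 0 0 0 0 0 0;0 0 0 0 0 0 0'
python3 go.py .594 -.195 .25
```

```text
clock: 8.52
eef_pos: [0.5963, -0.199, 0.0872]
tool_rot: [0.704, 0.062, -0.062, -0.704]
ft_force: [1.4, 0.0, -1.1]
grip_width: 0.0845
tcp [ 0.5963 -0.199   0.0872] t 8.525 F [ 1.4  0.  -1.1] w 0.0845
tool x,y,z mm [  -1.6 -162.8    4.3]
x axis yaw 9.99 y [ 0. -0. -1.] z [-0.174  0.985 -0.   ]
```

```bash
python3 -m inch '0 0 0 0 -40 0 0;0 0 0 0 -50 0 0;0 0 0 0 -50 0 0.5;0 0 0 0 -30 0 1;0 0 0 0 0 0 1'
python3 - <<'E'
from h import *
from fit import P
o=bot.get_obs(); print(o['joint_pos'].round(3),o['eef_pos'])
t=shot('top','t4.png');s=shot('side','s4.png')
for n in('top','side'):
  for k in('carriage_handle','roller','guard_edge'):
    print(n,k,[(np.round(x['point'],1),round(x['conf'],2)) for x in bot.spot_point(k,n)[:2]])
b=s['color'][120:320,180:420]
cv2.imwrite('pics/c4.png',cv2.resize(b,None,fx=2.5,fy=2.5))
E
```

```text
clock: 9.15
eef_pos: [0.5978, -0.1994, 0.2608]
tool_rot: [0.705, 0.064, -0.059, -0.703]
ft_force: [0.0, -0.1, 0.1]
grip_width: 0.0322
[-0.322  0.502  0.451  1.521 -0.     1.074] [ 0.596  -0.1987  0.2566]
top carriage_handle [(array([302.1, 188.7]), 0.57)]
top roller []
top guard_edge [(array([224.1, 210.6]), 0.82), (array([299.2, 190.6]), 0.16)]
side carriage_handle [(array([301. , 224.8]), 0.85)]
side roller [(array([241.5, 186.5]), 0.66)]
side guard_edge [(array([229.6, 178. ]), 0.64), (array([219.9, 274.8]), 0.42)]
```

View pics/c4.png

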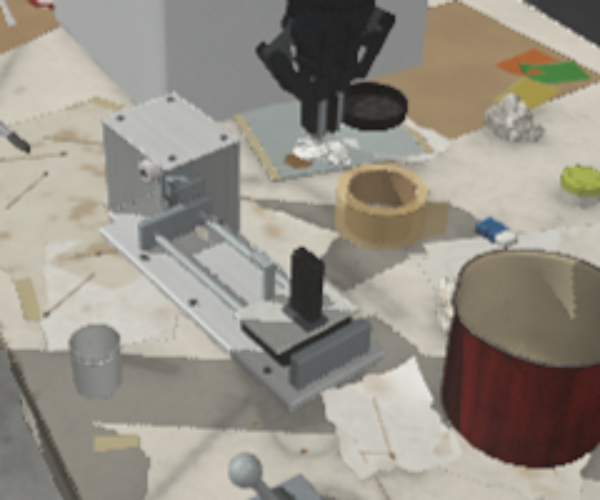

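The carriage is home and stays there after release; the roller shows at about (241,186) in the side view. Next I'll turn the jaws to lie along the stage y and shut them.

```bash
python3 -m inch '0 -10 0 0 0 0 1;0 -10 0 0 0 0 1;0 -10 0 0 0 0 1;0 -10 0 0 0 0 1;0 -10 0 0 0 0 1;0 -10 0 0 0 0 1;0 -10 0 0 0 0 1;0 -10 0 0 0 0 1;0 -10 0 0 0 0 1;0 0 0 0 0 0 1'
python3 - <<'E'
from fit import *
from go import delta
p=[.5721,-.0825,.1809]
w=P(p,(-.1007,.090,.24));print(w);delta(w)
print(bot.get_obs()['joint_pos'].round(3))
E
```

```text
clock: 10.9
eef_pos: [0.5962, -0.1986, 0.2572]
tool_rot: [-0.455, -0.541, 0.541, 0.455]
ft_force: [0.3, 0.3, 0.6]
grip_width: -0.0001
[ 0.4569 -0.0121  0.24  ]
tcp [ 0.5962 -0.1986  0.2572] t 11.0 F [-0.  -0.2 -0.1] w 0.0
tool x,y,z mm [207.7  17.2 105.3]
x axis yaw 99.87 y [-0.  0. -1.] z [-0.985 -0.171  0.   ]
[-0.322  0.502  0.453  1.522  0.    -0.494]
```

```bash
python3 -m inch '0 0 0 50 3 26 1;0 0 0 50 3 26 1;0 0 0 54 3 27 1;0 0 0 54 8 26 1;-9.6 -0.5 0 0 0 0 1;-9.6 0 0 0 0 0 1;-9.6 0 0 0 0 0 1;-9.6 0 0 0 0 0 1;-9.6 0 0 0 0 0 1;0 0 0 0 0 0 1'
cat > tgt.py <<'E'
import sys
from fit import *
from go import delta
p=[.5721,-.0825,.1809]
w=P(p,[float(a)/1000 for a in sys.argv[1:4]]); print('world tgt',w.round(4)); delta(w)
o=bot.get_obs(); c,n=np.cos(p[2]),np.sin(p[2]);d=o['eef_pos'][:2]-p[:2]
print('stage-local tcp',((c*d[0]+n*d[1])*1e3).round(1),((-n*d[0]+c*d[1])*1e3).round(1),(o['eef_pos'][2]*1e3).round(1))
print('joints',o['joint_pos'].round(3))
E
python3 tgt.py -100.7 90 160
```

```text
clock: 12.25
eef_pos: [0.4498, -0.0114, 0.2326]
tool_rot: [0.596, 0.716, -0.278, -0.235]
ft_force: [-0.5, -0.7, -0.3]
grip_width: -0.0001
world tgt [ 0.4569 -0.0121  0.16  ]
tcp [ 0.4576 -0.0126  0.242 ] t 12.35 F [1.  0.3 0.9] w -0.0002
tool x,y,z mm [ 0.7 54.4 61.4]
x axis yaw 100.44 y [ 0.731  0.134 -0.669] z [-0.658 -0.122 -0.743]
stage-local tcp -100.0 89.4 242.0
joints [-0.222 -0.364 -0.879  0.259  0.296 -0.28 ]
```

```bash
python3 -m inch '0 0 0 0 20 22 1;0 0 0 0 18 20 1;0 0 0 0 16 19 1;0 0 0 0 0 0 1;0 0 0 0 0 0 1'
python3 tgt.py -11.5 90 80
python3 - <<'E'
from h import *
t=shot('top','t5.png');s=shot('side','s5.png')
b=s['color'][80:320,120:360]
cv2.imwrite('pics/c5.png',cv2.resize(b,None,fx=2.5,fy=2.5))
E
```

```text
clock: 12.98
eef_pos: [0.4591, -0.0127, 0.1616]
tool_rot: [0.597, 0.718, -0.275, -0.227]
ft_force: [0.0, -0.2, 0.1]
grip_width: -0.0003
world tgt [0.5446 0.004  0.08  ]
tcp [ 0.4583 -0.0127  0.1614] t 13.075 F [ 0.1  0.8 -0. ] w -0.0005
tool x,y,z mm [  0.8 119.8   2.1]
x axis yaw 100.53 y [ 0.733  0.135 -0.666] z [-0.655 -0.123 -0.746]
stage-local tcp -99.4 89.2 161.4
joints [-0.223 -0.19  -1.047 -0.086  0.298 -0.281]
```

View pics/c5.png

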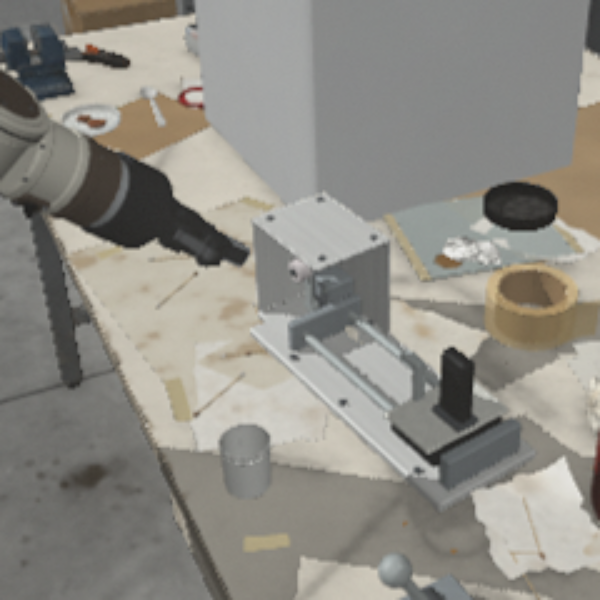

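The tool leans in cleanly, tip at about (248,255) in the zoomed view, with the roller ahead of it at (297,270). Advancing along the finger axis.

```bash
python3 -m inch '0 0 0 0 25 0 1;0 0 0 0 25 0 1;0 0 0 0 25 1 1;0 0 0 0 15 1 1;0 0 0 0 0 0 1'
python3 tgt.py -11.5 90 80
python3 - <<'E'
from h import *
t=shot('top','t6.png');s=shot('side','s6.png')
b=s['color'][120:270,150:350]
cv2.imwrite('pics/c6.png',cv2.resize(b,None,fx=3.5,fy=3.5,interpolation=cv2.INTER_CUBIC))
E
```

```text
clock: 13.8
eef_pos: [0.521, -0.0003, 0.0969]
tool_rot: [0.597, 0.718, -0.276, -0.229]
ft_force: [-0.1, 0.6, 0.3]
grip_width: 0.0001
world tgt [0.5446 0.004  0.08  ]
tcp [ 0.5204 -0.0004  0.0975] t 13.9 F [ 0.7  0.  -0.5] w 0.0002
tool x,y,z mm [-0.1 30.  -3.4]
x axis yaw 100.52 y [ 0.731  0.135 -0.669] z [-0.658 -0.123 -0.743]
stage-local tcp -36.1 90.1 97.5
joints [-0.138  0.144 -1.034 -0.419  0.237 -0.22 ]
```

View pics/c6.png

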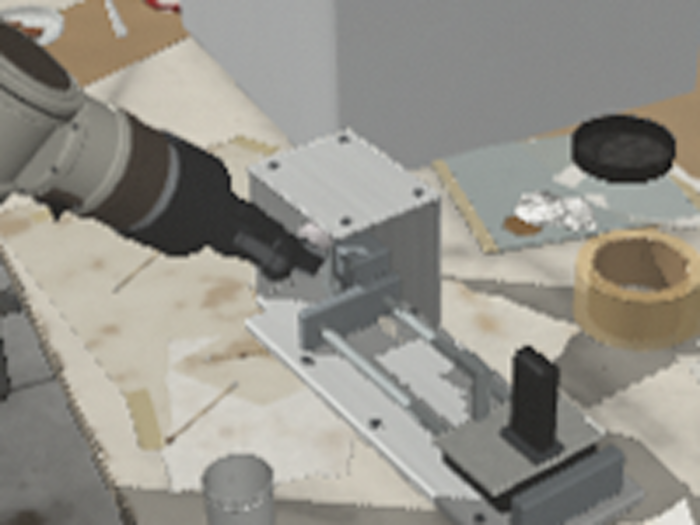

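```bash
python3 -m inch '0 0 0 0 10 -1 1;0 0 0 0 10 -1 1;0 0 0 0 7 0 1;0 0 0 0 0 0 1'
python3 tgt.py -11.5 90 80
python3 - <<'E'
from h import *
s=shot('side','s7.png')
b=s['color'][140:240,190:310]
cv2.imwrite('pics/c7.png',cv2.resize(b,None,fx=5,fy=5,interpolation=cv2.INTER_CUBIC))
E
```

```text
clock: 14.5
eef_pos: [0.5416, 0.0037, 0.0797]
tool_rot: [0.597, 0.718, -0.276, -0.229]
ft_force: [0.3, 0.5, 0.2]
grip_width: -0.0001
world tgt [0.5446 0.004  0.08  ]
tcp [0.5412 0.0036 0.08  ] t 14.6 F [0.6 0.9 0.2] w -0.0001
tool x,y,z mm [-0.3  2.5 -2.3]
x axis yaw 100.53 y [ 0.73   0.135 -0.67 ] z [-0.659 -0.123 -0.742]
stage-local tcp -14.9 90.3 80.0
joints [-0.117  0.233 -1.008 -0.484  0.221 -0.205]
```

View pics/c7.png

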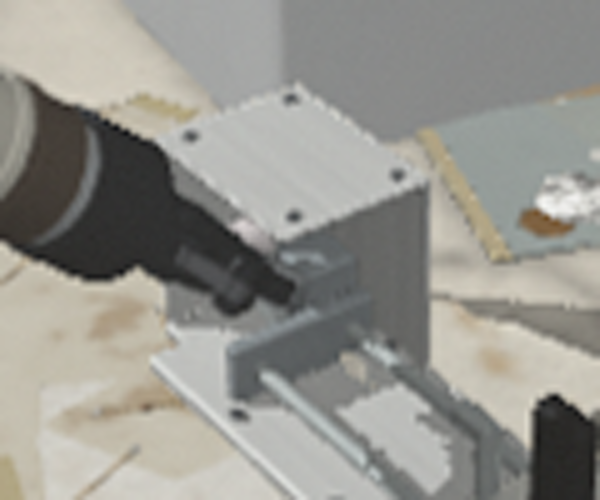

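```bash
for i in 1; do python3 -m inch '0 0 0 4 0 0 1;0 0 0 0 0 0 1'; done; python3 -m inch '0 0 0 3 0 0 1;0 0 0 0 0 0 1'; python3 -m inch '0 0 0 3 0 0 1;0 0 0 0 0 0 1'; python3 -m inch '0 0 0 3 0 0 1;0 0 0 0 0 0 1';python3 tgt.py -11.5 90 80
```

```text
clock: 14.9
eef_pos: [0.5405, 0.0078, 0.0807]
tool_rot: [0.597, 0.718, -0.276, -0.229]
ft_force: [0.1, 0.3, -0.2]
grip_width: -0.0
clock: 15.15
eef_pos: [0.5401, 0.0107, 0.0806]
tool_rot: [0.597, 0.718, -0.276, -0.229]
ft_force: [0.2, 0.2, 0.2]
grip_width: -0.0001
clock: 15.4
eef_pos: [0.5395, 0.0136, 0.0805]
tool_rot: [0.597, 0.718, -0.276, -0.229]
ft_force: [-0.4, 0.3, 0.2]
grip_width: 0.0001
clock: 15.65
eef_pos: [0.539, 0.0165, 0.0805]
tool_rot: [0.597, 0.718, -0.276, -0.229]
ft_force: [-0.4, 0.2, 0.7]
grip_width: 0.0001
world tgt [0.5446 0.004  0.08  ]
tcp [0.5391 0.0164 0.0805] t 15.75 F [-0.2  1.6 -1.2] w -0.0004
tool x,y,z mm [-13.2   2.7  -1.7]
x axis yaw 100.52 y [ 0.731  0.135 -0.669] z [-0.658 -0.123 -0.743]
stage-local tcp -14.7 103.2 80.5
joints [-0.078  0.228 -1.018 -0.496  0.193 -0.178]
```

```bash
python3 -m inch '0 0 0 2 0 0 1;0 0 0 0 0 0 1'; python3 -m inch '0 0 0 2 0 0 1;0 0 0 0 0 0 1'; python3 -m inch '0 0 0 2 0 0 1;0 0 0 0 0 0 1';python3 tgt.py -11.5 90 80
python3 - <<'E'
from h import *
s=shot('side','s8.png')
b=s['color'][140:240,190:310]
cv2.imwrite('pics/c8.png',cv2.resize(b,None,fx=5,fy=5,interpolation=cv2.INTER_CUBIC))
E
```

```text
clock: 16.0
eef_pos: [0.5387, 0.0184, 0.0805]
tool_rot: [0.597, 0.718, -0.276, -0.229]
ft_force: [-0.7, -0.3, 1.1]
grip_width: -0.0002
clock: 16.25
eef_pos: [0.5385, 0.0199, 0.0806]
tool_rot: [0.597, 0.717, -0.276, -0.229]
ft_force: [0.4, -1.7, -0.7]
grip_width: -0.0
clock: 16.5
eef_pos: [0.5383, 0.022, 0.0808]
tool_rot: [0.597, 0.718, -0.276, -0.229]
ft_force: [-0.9, -2.7, 1.0]
grip_width: 0.0
world tgt [0.5446 0.004  0.08  ]
tcp [0.5382 0.022  0.0808] t 16.6 F [-0.6 -2.2  2.4] w 0.0001
tool x,y,z mm [-18.9   2.7  -1.4]
x axis yaw 100.5 y [ 0.731  0.135 -0.669] z [-0.657 -0.123 -0.744]
stage-local tcp -14.5 108.9 80.8
joints [-0.06   0.227 -1.022 -0.502  0.179 -0.165]
```

View pics/c8.png

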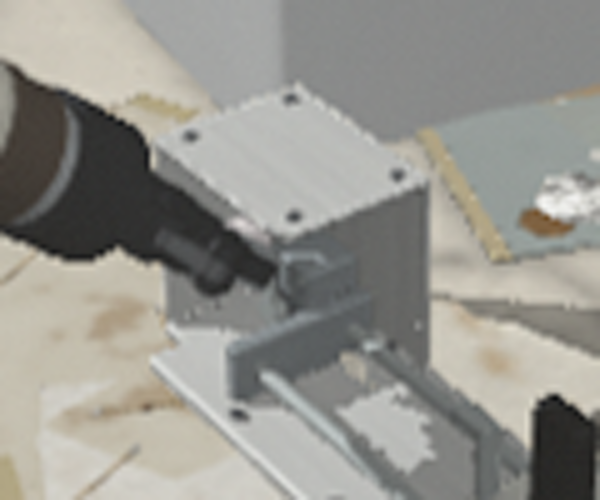

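Contact came at local y of about 106 mm, where the force started rising to −2 N. I'll push on in stages, aiming for y of about 132.

```bash
python3 -m inch '0 0 0 4 0 0 1;0 0 0 4 0 0 1;0 0 0 4 0 0 1;0 0 0 3 0 0 1;0 0 0 0 0 0 1';python3 tgt.py -11.5 90 80
python3 - <<'E'
from h import *
s=shot('side','s9.png')
b=s['color'][140:240,190:310]
cv2.imwrite('pics/c9.png',cv2.resize(b,None,fx=5,fy=5,interpolation=cv2.INTER_CUBIC))
E
```

```text
clock: 17.27
eef_pos: [0.5353, 0.0374, 0.0806]
tool_rot: [0.597, 0.718, -0.276, -0.229]
ft_force: [-0.6, -2.7, 1.9]
grip_width: 0.0002
world tgt [0.5446 0.004  0.08  ]
tcp [0.5354 0.0371 0.0806] t 17.375 F [-0.7 -1.5  3. ] w 0.0001
tool x,y,z mm [-34.3   2.7  -1.6]
x axis yaw 100.54 y [ 0.731  0.135 -0.669] z [-0.658 -0.123 -0.743]
stage-local tcp -14.6 124.3 80.6
joints [-0.013  0.224 -1.031 -0.512  0.145 -0.133]
```

View pics/c9.png

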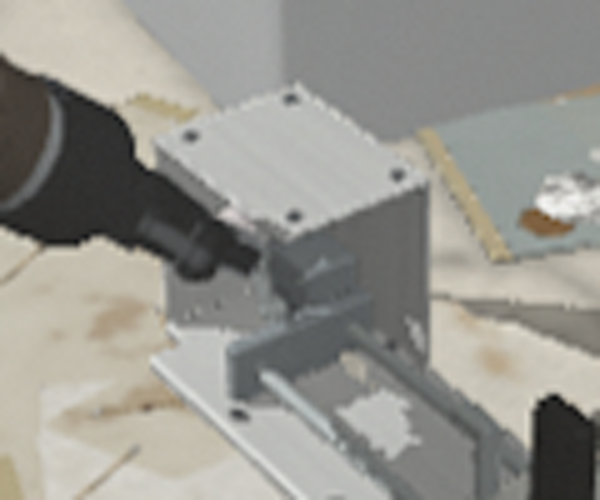

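```bash
python3 -m inch '0 0 0 4 0 0 1;0 0 0 4 0 0 1;0 0 0 0 0 0 1;0 0 0 0 0 0 1';python3 tgt.py -11.5 90 80
python3 - <<'E'
from h import *
s=shot('side','s10.png')
b=s['color'][140:240,190:310]
cv2.imwrite('pics/c10.png',cv2.resize(b,None,fx=5,fy=5,interpolation=cv2.INTER_CUBIC))
print([(np.round(x['point'],1),round(x['conf'],2)) for x in bot.spot_point('roller','side')[:2]])
from fit import P
p=[.5721,-.0825,.1809]
for a in(0,.4,.5,.6,.7): print(a,proj(s,P(p,(-.0195,.13+.052*np.sin(a),.036+.052*np.cos(a)))))
E
```

```text
clock: 17.92
eef_pos: [0.5334, 0.0449, 0.0801]
tool_rot: [0.597, 0.718, -0.276, -0.229]
ft_force: [0.0, -3.5, 1.7]
grip_width: 0.0002
world tgt [0.5446 0.004  0.08  ]
tcp [0.5334 0.0448 0.0802] t 18.025 F [ 0.3 -2.8  0.4] w -0.0002
tool x,y,z mm [-42.2   2.7  -2.2]
x axis yaw 100.51 y [ 0.73   0.135 -0.67 ] z [-0.658 -0.123 -0.743]
stage-local tcp -15.1 132.2 80.2
joints [ 0.012  0.223 -1.035 -0.517  0.127 -0.116]
[(array([233.3, 184.2]), 0.52)]
0 [236.2028 188.1486]
0.4 [232.1261 186.0123]
0.5 [231.2208 185.9324]
0.6 [230.3795 186.0347]
0.7 [229.6098 186.3162]
```

View pics/c10.png

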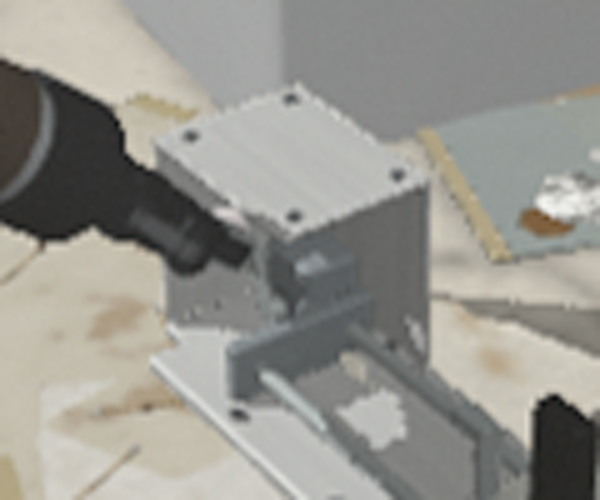

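Run:
```python
from h import *
from fit import P
s=bot.camera('side')
p=[.5721,-.0825,.1809]
b=cv2.imread('pics/s10.png')
k=5;im=cv2.resize(b[140:240,190:310],None,fx=k,fy=k,interpolation=cv2.INTER_CUBIC)
for a,col in((.4,(0,0,255)),(.52,(0,255,0)),(.7,(255,0,0))):
    q=[((proj(s,P(p,(-.002,.13+r*np.sin(a),.036+r*np.cos(a))))-[190,140]+.5)*k).astype(int) for r in(0,.052)]
    print(a,q); cv2.line(im,tuple(map(int,q[0])),tuple(map(int,q[1])),col,1)
cv2.imwrite('pics/c11.png',im)
```

```text
0.4 [array([264, 311]), array([240, 221])]
0.52 [array([264, 311]), array([234, 221])]
0.7 [array([264, 311]), array([227, 223])]
```

View pics/c11.png

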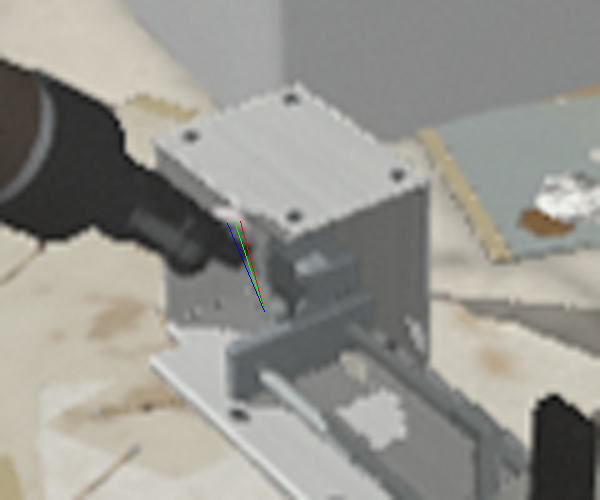

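The finger travelled about 26 mm past contact, the force is 3.5 N, and the roller image shifted about 5 px. All three fit an angle of about 0.52 rad. Now I'll back off and withdraw.

```bash
python3 -m inch '0 0 0 -8 0 0 1;0 0 0 -10 0 0 1;0 0 0 -12 0 0 1;0 0 0 -12 0 0 1;0 0 0 0 0 0 1;0 0 0 0 0 0 1';python3 tgt.py -11.5 90 80
python3 -m inch '0 0 0 0 -20 0 1;0 0 0 0 -30 0 1;0 0 0 0 -35 0 1;0 0 0 0 -35 0 1;0 0 0 0 0 0 1;0 0 0 0 0 0 1';python3 tgt.py -100 90 160
python3 - <<'E'
from h import *
t=shot('top','t12.png');s=shot('side','s12.png')
b=s['color'][140:240,190:310]
cv2.imwrite('pics/c12.png',cv2.resize(b,None,fx=5,fy=5,interpolation=cv2.INTER_CUBIC))
print([(np.round(x['point'],1),round(x['conf'],2)) for x in bot.spot_point('roller','side')[:2]])
E
```

```text
clock: 19.12
eef_pos: [0.5413, 0.0035, 0.0804]
tool_rot: [0.597, 0.718, -0.276, -0.229]
ft_force: [0.1, 0.2, -0.9]
grip_width: -0.0004
world tgt [0.5446 0.004  0.08  ]
tcp [0.5413 0.0039 0.0804] t 19.225 F [-0.   0.8  0.4] w 0.0002
tool x,y,z mm [-0.5  2.7 -1.9]
x axis yaw 100.55 y [ 0.73   0.136 -0.669] z [-0.658 -0.123 -0.743]
stage-local tcp -14.8 90.5 80.4
joints [-0.116  0.232 -1.009 -0.485  0.221 -0.205]
clock: 19.98
eef_pos: [0.4543, -0.0126, 0.1611]
tool_rot: [0.597, 0.718, -0.276, -0.228]
ft_force: [0.0, -0.2, -0.5]
grip_width: -0.0001
world tgt [ 0.4575 -0.012   0.16  ]
tcp [ 0.454  -0.0123  0.1598] t 20.075 F [-0.5  0.4 -0.7] w -0.0
tool x,y,z mm [-0.3  2.5 -2.5]
x axis yaw 100.56 y [ 0.73   0.136 -0.67 ] z [-0.659 -0.123 -0.742]
stage-local tcp -103.6 90.3 159.8
joints [-0.227 -0.197 -1.052 -0.077  0.301 -0.284]
[(array([279. , 308.8]), 0.59), (array([242.5, 186.9]), 0.48)]
```

View pics/c12.png

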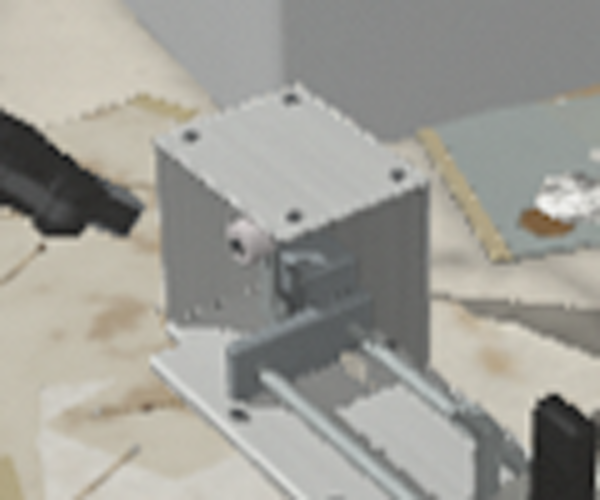

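The roller has sprung back upright; its face sits at (239,188), where it was at rest. Next I'll raise and straighten the tool, then measure the selector.

```bash
python3 -m inch '0 0 0 0 -20 -20 1;0 0 0 0 -20 -20 1;0 0 0 0 -20 -20 1;9.6 0 0 0 0 0 1;9.6 0 0 0 0 0 1;9.6 0 0 0 0 0 1;9.6 0 0 0 0 0 1;9.6 0 0 0 0 0 1;0 0 0 0 0 0 1'
python3 - <<'E'
from h import *
np.set_printoptions(precision=4,suppress=True)
t=shot('top','t13.png');
Tb=bot.spot_point('selector_base','top');Tt=bot.spot_point('selector_tip','top')
s=shot('side','s13.png')
Sb=bot.spot_point('selector_base','side');St=bot.spot_point('selector_tip','side')
for n,c,b,q in(('t',t,Tb,Tt),('s',s,Sb,St)):
    if b: print(n,'base',b[0]['point'],b[0]['conf'],atz(c,b[0]['point'],0))
    if q: print(n,'tip',q[0]['point'],q[0]['conf'],atz(c,q[0]['point'],.092))
a=t['color'][200:270,320:400];b=s['color'][280:360,250:340]
cv2.imwrite('pics/c13.png',np.hstack([cv2.resize(a,(400,350),interpolation=cv2.INTER_CUBIC),cv2.resize(b,(394,350),interpolation=cv2.INTER_CUBIC)]))
E
python3 go.py .36 -.38 .25
```

```text
clock: 21.35
eef_pos: [0.4518, -0.0128, 0.2421]
tool_rot: [-0.45, -0.543, 0.546, 0.453]
ft_force: [0.5, 0.0, -0.7]
grip_width: -0.0002
t base [351.6, 233.4] 0.97 [ 0.4741 -0.3669  0.    ]
t tip [361.0, 241.0] 0.6 [ 0.4408 -0.3715  0.092 ]
s tip [334.2, 208.2] 0.53 [ 0.7098 -0.1508  0.092 ]
tcp [ 0.4484 -0.0136  0.2463] t 21.65 F [-0.4  0.2 -0.3] w 0.0003
tool x,y,z mm [-344.2   -3.6  153.6]
x axis yaw 100.49 y [ 0.003 -0.001 -1.   ] z [-0.983 -0.182 -0.002]
```

View pics/c13.png

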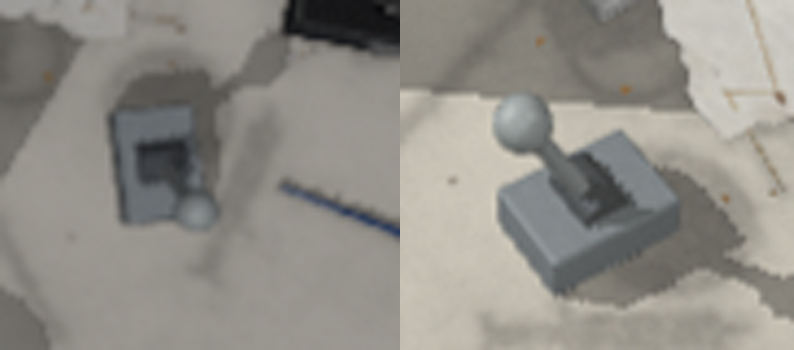

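Run:
```python
from h import *
np.set_printoptions(precision=4,suppress=True)
t=bot.camera('top');s=bot.camera('side')
T=lambda u,v:(320+u/5-.4,200+v/5-.4)
S=lambda u,v:(250+(u-400)/4.378-.4,280+v/4.375-.4)
for n,x in(('TL',(113,115)),('BL',(122,224)),('TR',(190,105))):print(n,atz(t,T(*x),.025))
for n,x in(('left(near robot,+y)',(498,195)),('bottom(near,-y)',(555,265)),('top(far,+y)',(620,130)),('right(far,-y)',(680,205))):print(n,atz(s,S(*x),.025))
print(tri([t,s],[T(198,210),S(523,123)]))
```

```text
TL [ 0.5042 -0.3331  0.025 ]
BL [ 0.4369 -0.3364  0.025 ]
TR [ 0.511 -0.381  0.025]
left(near robot,+y) [ 0.4402 -0.3483  0.025 ]
bottom(near,-y) [ 0.4458 -0.3929  0.025 ]
top(far,+y) [ 0.5086 -0.3398  0.025 ]
right(far,-y) [ 0.5117 -0.3891  0.025 ]
[ 0.4407 -0.3668  0.0915]
```

```bash
python3 -m inch '0 4.5 0 0 0 0 1;0 0 0 -50 0 0 1;0 0 0 -50 0 0 1;0 0 0 -50 0 0 1;0 0 0 -50 0 0 1;0 0 0 -50 0 0 1;0 0 0 -50 0 0 1;0 0 0 0 0 0 1'
python3 go.py .39 -.3735 .072
```

```text
clock: 22.75
eef_pos: [0.4802, -0.315, 0.2459]
tool_rot: [-0.475, -0.524, 0.525, 0.474]
ft_force: [2.0, 0.3, 0.1]
grip_width: -0.0
tcp [ 0.4802 -0.315   0.2459] t 22.75 F [2.  0.3 0.1] w -0.0
tool x,y,z mm [-48.8 173.9  95.8]
x axis yaw 95.73 y [ 0.001 -0.002 -1.   ] z [-0.995 -0.1   -0.001]
```

```bash
python3 -m inch '0 0 0 -24 0 48 1;0 0 0 -23 0 48 1;0 0 0 0 50 0 1;0 0 0 0 50 0 1;0 0 0 0 45 0 1;0 0 0 0 28 0 1;0 0 0 0 0 0 1'
python3 go.py .39 -.3735 .072
python3 - <<'E'
from h import *
s=shot('side','s14.png');t=shot('top','t14.png')
cv2.imwrite('pics/c14.png',cv2.resize(s['color'][230:370,190:350],None,fx=4,fy=4,interpolation=cv2.INTER_CUBIC))
E
```

```text
clock: 23.62
eef_pos: [0.3887, -0.3664, 0.0714]
tool_rot: [-0.471, -0.526, 0.526, 0.474]
ft_force: [-1.3, 0.2, -0.1]
grip_width: 0.0002
tcp [ 0.3887 -0.3664  0.0714] t 23.625 F [-1.3  0.2 -0.1] w 0.0002
tool x,y,z mm [-7.2 -0.6 -0.5]
x axis yaw 96.06 y [-0.003  0.003 -1.   ] z [-0.994 -0.106  0.003]
```

View pics/c14.png

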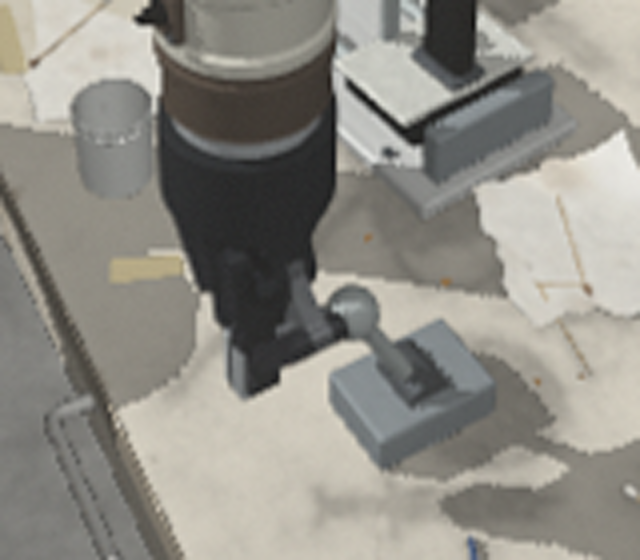

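The finger stands on the robot side of the ball, with the jar clear at the upper left. I'll correct 7 mm sideways and push.

```bash
python3 -m inch '0 0 0 -7 0 0 1;0 0 0 0 0 -10 1;0 0 0 0 0 -10 1;0 0 0 0 0 -10 1;0 0 0 0 0 -10 1;0 0 0 0 0 -10 1;0 0 0 0 0 0 1'
python3 go.py .492 -.3625 .072
python3 - <<'E'
from h import *
s=shot('side','s15.png')
cv2.imwrite('pics/c15.png',cv2.resize(s['color'][230:370,190:350],None,fx=4,fy=4,interpolation=cv2.INTER_CUBIC))
E
```

```text
clock: 24.6
eef_pos: [0.4419, -0.3702, 0.0727]
tool_rot: [0.473, 0.526, -0.526, -0.472]
ft_force: [0.5, -0.2, -0.4]
grip_width: 0.0002
tcp [ 0.4419 -0.3702  0.0727] t 24.6 F [ 0.5 -0.2 -0.4] w 0.0002
tool x,y,z mm [  2.4   0.7 -50.6]
x axis yaw 96.08 y [ 0.001 -0.001 -1.   ] z [-0.994 -0.106 -0.001]
```

View pics/c15.png

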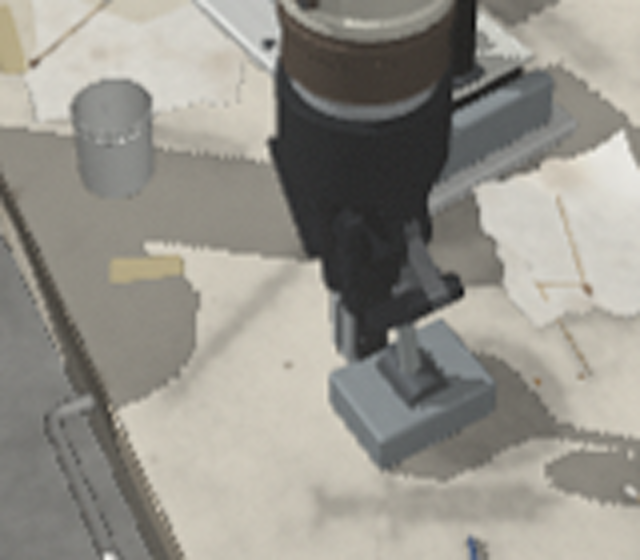

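```bash
python3 -m inch '0 0 0 0 0 -10 1;0 0 0 0 0 -10 1;0 0 0 0 0 -10 1;0 0 0 0 0 -8 1;0 0 0 0 0 -6 1;0 0 0 0 0 -4 1;0 0 0 0 0 0 1'
python3 go.py .492 -.3625 .072
python3 - <<'E'
from h import *
s=shot('side','s16.png')
cv2.imwrite('pics/c16.png',cv2.resize(s['color'][230:370,190:350],None,fx=4,fy=4,interpolation=cv2.INTER_CUBIC))
E
```

```text
clock: 25.52
eef_pos: [0.489, -0.3653, 0.0729]
tool_rot: [-0.473, -0.526, 0.526, 0.473]
ft_force: [-0.6, 0.3, 0.3]
grip_width: 0.0
tcp [ 0.489  -0.3653  0.0729] t 25.525 F [-0.6  0.3  0.3] w 0.0
tool x,y,z mm [ 2.5  0.9 -3.3]
x axis yaw 96.04 y [ 0.001 -0.001 -1.   ] z [-0.994 -0.105 -0.001]
```

View pics/c16.png

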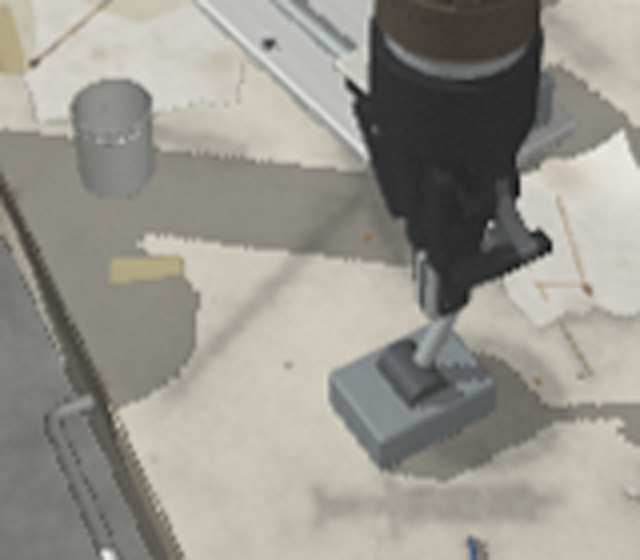

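```bash
python3 -m inch '0 0 0 0 0 -4 1;0 0 0 0 0 0 1';python3 -m inch '0 0 0 0 0 -3 1;0 0 0 0 0 0 1';python3 -m inch '0 0 0 0 0 -3 1;0 0 0 0 0 0 1'
```

```text
clock: 25.82
eef_pos: [0.4907, -0.3652, 0.0727]
tool_rot: [-0.473, -0.524, 0.526, 0.474]
ft_force: [-4.6, -1.1, 1.2]
grip_width: 0.0
clock: 26.08
eef_pos: [0.4911, -0.3651, 0.0725]
tool_rot: [-0.472, -0.523, 0.527, 0.476]
ft_force: [-11.1, -0.5, 4.5]
grip_width: 0.0001
clock: 26.32
eef_pos: [0.4915, -0.3651, 0.0724]
tool_rot: [-0.471, -0.521, 0.528, 0.477]
ft_force: [-16.7, -1.7, 7.3]
grip_width: 0.0001
```

At the end stop: the force climbs and the lever doesn't move. Backing away and checking.

```bash
python3 -m inch '0 0 0 0 0 10 1;0 0 0 0 0 20 1;0 0 0 0 0 35 1;0 0 0 0 0 40 1;0 0 0 0 -40 0 1;0 0 0 0 -50 0 1;0 0 0 0 -50 0 1;0 0 0 0 0 0 1;0 0 0 0 0 0 1'
python3 - <<'E'
from h import *
s=shot('side','s17.png')
for k in('roller','carriage_handle','selector_tip','white_jar','tape_roll','marker'): print(k,[(np.round(x['point'],1),round(x['conf'],2)) for x in bot.spot_point(k,'side')[:2]])
print(atz(s,bot.spot_point('selector_tip','side')[0]['point'],.092))
cv2.imwrite('pics/c17.png',cv2.resize(s['color'][120:370,130:400],None,fx=2.4,fy=2.4,interpolation=cv2.INTER_CUBIC))
print(bot.get_obs()['ft_force'])
E
```

```text
clock: 27.45
eef_pos: [0.3942, -0.3751, 0.2127]
tool_rot: [-0.473, -0.526, 0.526, 0.473]
ft_force: [-1.0, 0.9, -0.5]
grip_width: 0.0002
roller []
carriage_handle [(array([303.5, 222.1]), 0.59)]
selector_tip [(array([310.4, 290.2]), 0.79), (array([180.7, 175. ]), 0.6)]
white_jar [(array([219.5, 272.6]), 0.73)]
tape_roll [(array([332.6, 210. ]), 0.85)]
marker [(array([179.2, 173.2]), 0.68)]
[ 0.51965197 -0.35655203  0.092     ]
[0.22790458 0.10982343 0.47905494]
```

View pics/c17.png

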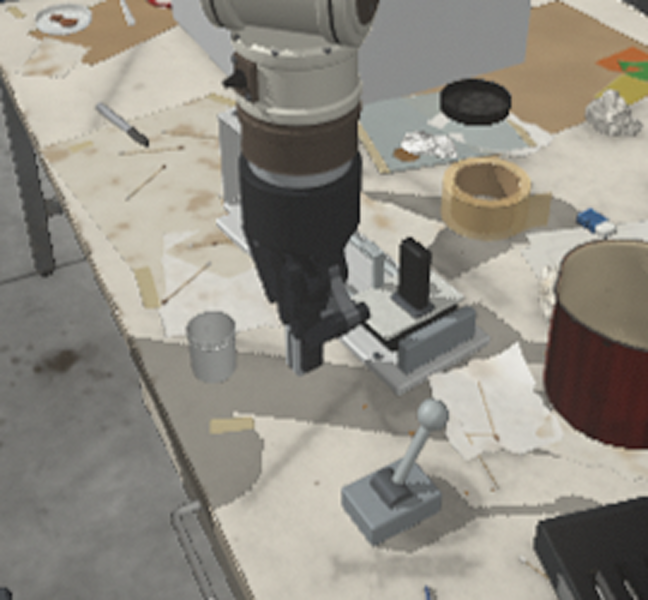

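```bash
python3 -c "
from workcell import bot
print(bot.job_done())"
```

```text
the job is handed in; nothing more can be done
None
```

I carried out all three parts and handed the job in at about 28 s. The hand-in gives no verdict, and the lever angles below are worked out from tool travel, force and pictures, not read directly.

- **Carriage:** I gripped the fin and drew it about 100 mm to the stop. It stopped moving while the force climbed to about 24 N. It still showed home in the last picture.
- **Roller lever:** I pushed it sideways about 26 mm past first contact, which works out at about 0.52 rad. The force there was about 3.5 N, and the roller's shift in the picture (about 5 px) roughly agreed. After I withdrew, the roller was back at its starting position in the picture.
- **Selector:** I tipped it away from the robot until it hit its stop, with the force rising to about 17 N. The ball moved about 79 mm, against 78 mm expected for the full throw.
- **Jar, tape roll and marker:** all three stand where they did, to within a few pixels.
- **Checks that failed or disagreed:**
  - The lever angle drawn over the picture was too coarse to confirm the click.
  - The roller detector was unreliable while the finger covered the roller, giving about 8 px of shift.
  - In the last picture the arm hid the roller, so the spring-back rests on the picture taken just after I withdrew.

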